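# Set the dish shaker to speed five and start it

### The job

The seed dishes on the shaker platform are ready for their run: with a fingertip, push the pointer handle of the speed selector round to speed five, counting the clicks (the fifth click clockwise from the red stop dot), and leave it resting in that click. Only when the speed is set, press the green start button all the way down and let it come back up. Work gently, do not pinch the handle, and leave the dishes, the vial and the label roll where they are.

Things in the scene. Friction and masses are not known exactly. Their poses are not given: they have to be found in the camera images.
- shaker: Orbital dish shaker, fixed: white housing 290 mm deep (its x) by 220 mm wide (its y). Origin at the centre of its underside, on the table; x points away from the operator, y to the operator's left, z up. Front part, x -142 to -30 mm: level dark control panel at height 60 mm. Behind it, x -28 to 148 mm: platform 224 mm wide, mat at height 85 mm, side rails to 95 mm.
- selector_axis (a point): On the upright turning axis of the speed selector, at the top of its handle, 31 mm above the panel; at x -95, y +40 mm from the shaker's origin. A detent pulls the selector to the nearest click: about 3 N at 30 mm from the axis carries it over the ridge midway between two clicks, then it snaps into the next. Hub radius 16.5 mm; skirt radius 25 mm, 7 mm above the panel.
- selector_tip (a point): Outer end of the selector's black pointer handle, 40 mm from the turning axis, 19.5 mm above the panel. The handle is a straight bar 10 mm thick, from 18 mm behind the axis to 40 mm in front of it, its upright flanks 8 to 31 mm above the panel, with a white line along the top of its long arm, which points at the scale mark of the setting.
- selector (a joint): Angle in rad, growing clockwise seen from above. Eight clicks 0.5236 rad (30 degrees) apart: 0 = stop (red dot; the handle points 105 degrees to the left of the shaker's +x), then speeds 1 to 7 clockwise, each with a white bar; speed 5 = 2.618 rad (handle 45 degrees to the right of +x). End stops at 0 and at speed 7. It starts at stop or at speed 1, 2 or 3.
- start_button_top (a point): Centre of the top of the green start button: round cap 26 mm in diameter, standing 10 mm above the control panel when released; 100 mm in front (-x) and 66 mm to the right (-y) of the shaker's origin.
- start_button (a joint): Travel of the start button in m, 0 released, 0.006 fully down; it needs about 2 N to begin and 5 N at the bottom, and springs back.
- petri_0: Covered petri dish with seeds, 93 mm in diameter, 14 mm high, loose on the left of the platform; origin at the centre of its underside. To be left alone.
- petri_1: A like dish on the right of the platform. To be left alone.
- vial_3: Glass seed vial with a blue cap, 23 mm in diameter, 60 mm high, standing on the table to the right of the shaker; origin at the centre of its underside. To be left alone.
- label_roll: Yellow label roll, 58 mm in diameter, 26 mm high, lying on the table to the left of the shaker; origin at the centre of its underside. To be left alone.

How it is judged:
By the outcome, as a careful person would: the job done as asked, in the order asked, and still so for the second after the job is handed in, with the robot touching nothing.
It also fails if it takes over 48 s, if anything falls off the work surface, if the arm or the gripper's body presses on something with over 40 N, if the wrist force passes 120 N, or if a joint passes its speed limit or range.

### The arm

A 6-joint arm with a two-finger parallel gripper is mounted at the origin on a cart in front of the work surface, level with it; the furniture and walls round the work are solid. World frame = base frame: x ahead of the robot, y to its left, z up, the work surface at z = 0. Lengths are in m, angles in rad, forces in N, time in s.
With the tool pointing down it reaches from about 0.25 to 0.8 m from the base axis. Payload 8.5 kg.
Tool frame: the origin (TCP) lies on the centre line of the jaws, within the pads' length; the fingertips stand 11 mm ahead of it and the grasp point (between the pads) lies 8 mm behind it; z points along the fingers, y is the line along which they close (so a half turn about z gives the same grasp; the last joint's range is limited). The gripper opens to 85 mm and grips with 20 to 120 N. Pads are 22 mm wide; open, the fingers measure 114 mm over their backs; the gripper's body (76 mm by 85 mm) begins 54 mm behind the grasp point. The pads swing forward as they close: fully open they stand 13 mm farther back than shut.
Start: joints at [1.275, 0.238, -0.013, 1.319, 0, 1.571], TCP at [0.153, 0.502, 0.242] pointing down, gripper open.
Joint ranges: [-2.66, 2.66], [-1.03, 1.9], [-1.14, 1.46], [-1.82, 2.27], [-1.45, 1.34], [-3.14, 3.14]. Speed limits (rad/s): [2.22, 2.22, 2.79, 3.14, 3.14, 3.14].

### API

Orientations are given as a rotation vector (axis times angle).
In Python, from plant import sense, camera, close_job gives the robot as it stands.
- The arm moves only by the tool play_rows, never from a script. Its argument "motion" is a list of rows, each a list of 7 numbers: the turn, a rotation vector about the tool's x, y, z in rad, then the shift along the tool's x, y, z in m, then the gripper's target within -1 to 1 (fully open at 1, half-way at 0, shut at -1). In form: [[wx, wy, wz, tx, ty, tz, fingers], ...]. A call has 1 to 10 rows; each row is the pose to reach, as a shift and turn from the pose commanded when the call began, along the tool's axes at that moment; what a row does not reach only later rows make up. A row lasts 1/12 s, in which the tool goes at most 41.7 mm and 7.16 degrees, less where a joint would pass 70% of its speed; a pose out of reach is approached as far as the arm can. A call with a gripper value outside its range is refused whole. The fingers move at their own pace and stop on an object; "squeeze" is the grip in N (left out, the last holds). Time passes only in rows, so rows that repeat a pose let the fingers close. It gives the time, the measured TCP pose, the force, the opening and the grip force at its end, in the units of the state.
- sense(): the state, without advancing time (a new reading comes with each control period).
- camera(name): name is "scene" or "side" or "wrist"; returns a dict with "image" (400x640x3 uint8, red, green, blue), "camera_matrix" (3x3 intrinsics, pixels), "rvec" (rotation vector, rad) and "tvec" (3), from world to camera coordinates, as OpenCV has them; the wrist camera has in their place "hand_eye" (4x4, takes a point from camera to tool coordinates, whose origin is the TCP and whose axes are the flange's). Camera axes: x right, y down, z forward; pixel columns grow to the right and rows downward; lengths in m; the calibration is good to about 2 mm. A picture is of the moment at which its call begins: read the wrist's pose just before it. There is no depth.
- close_job(): hands the job in; it is judged then, once.
The state is a dict: "t": time; "joint_pos": joint angles; "joint_velocities": joint speeds; "joint_torque": joint torques, N m; "position": TCP position; "tool_rot": TCP orientation; "ft_force": force on the tool from outside, world axes, zero at the start; "torque": the same for the moment, N m; "opening": opening from 0.0 (shut) to 1.0 (fully open); "finger_force": force on a finger pad.
Only numpy, scipy, OpenCV 4.12 (cv2) and the standard library are available. Lean on these libraries where they do the work, as an engineer would, in place of code of your own. Each camera call takes 0.05 s, during which the arm holds its last target. There are 200 camera calls.

## Working session

There is one attempt and no reset: what is moved stays moved. The work goes in short steps, Python scripts to look and compute and a tool call to move; the robot and the scene stay as the last step left them, time stands still between calls to the robot, and variables do not carry over. Pictures are saved under pics/ and viewed, at most 10 in all, crops included, and the job is handed in when it is done.

Besides the shell and the picture viewer there is one more tool, called after ">>>" as name(argument=value, ...) on one line, values as JSON. play_rows: Moves the arm, as the interface text tells. Its arguments: {"type":"object","properties":{"motion":{"type":"array"},"squeeze":{"type":"number"}},"required":["motion"]}

```bash
mkdir -p pics
python3 - <<'E'
from plant import sense,camera
import cv2,numpy as np
s=sense();print({k:np.round(v,3).tolist() for k,v in s.items()})
for n in ["scene","side","wrist"]:
    c=camera(n);cv2.imwrite(f"pics/{n}0.png",c["image"][:,:,::-1])
    np.savez(f"{n}0.npz",**c)
    print(n,{k:np.round(v,4).tolist() for k,v in c.items() if k!="image"})
E
```

```text
{'t': 0.0, 'joint_pos': [1.275, 0.239, -0.014, 1.319, -0.0, 1.571], 'joint_velocities': [-0.0, -0.001, -0.0, 0.002, 0.0, -0.001], 'joint_torque': [0.003, -53.878, 34.644, 0.018, 0.0, 0.0], 'position': [0.153, 0.502, 0.242], 'tool_rot': [-0.463, -3.107, 0.002], 'ft_force': [-0.241, 0.482, 0.041], 'torque': [0.019, -0.02, 0.008], 'finger_force': 0.0, 'opening': 0.998}
scene {'camera_matrix': [[392.8363, 0.0, 311.1312], [0.0, 392.8363, 200.0244], [0.0, 0.0, 1.0]], 'rvec': [0.7139, -2.5908, 1.1615], 'tvec': [0.5204, 0.2419, 0.709]}
side {'camera_matrix': [[386.2595, 0.0, 317.8337], [0.0, 386.2595, 196.3767], [0.0, 0.0, 1.0]], 'rvec': [2.0688, -0.0202, 0.0306], 'tvec': [-0.5909, 0.1048, 0.8277]}
wrist {'camera_matrix': [[344.8385, 0.0, 323.4406], [0.0, 344.8385, 201.8828], [0.0, 0.0, 1.0]], 'hand_eye': [[0.0009, -0.9628, -0.2701, 0.0686], [1.0, 0.001, -0.0003, -0.0001], [0.0006, -0.2701, 0.9628, -0.133], [0.0, 0.0, 0.0, 1.0]]}
```

View pics/scene0.png

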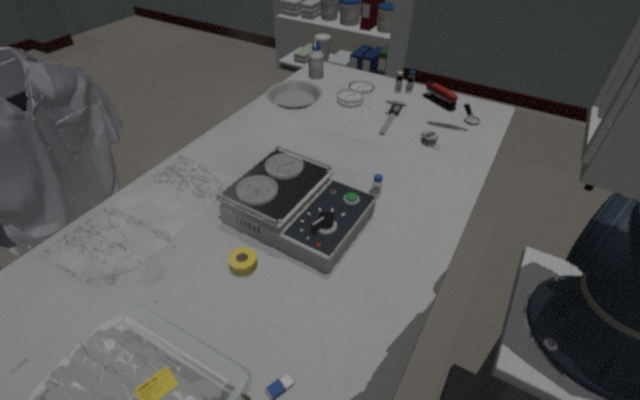

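View pics/side0.png

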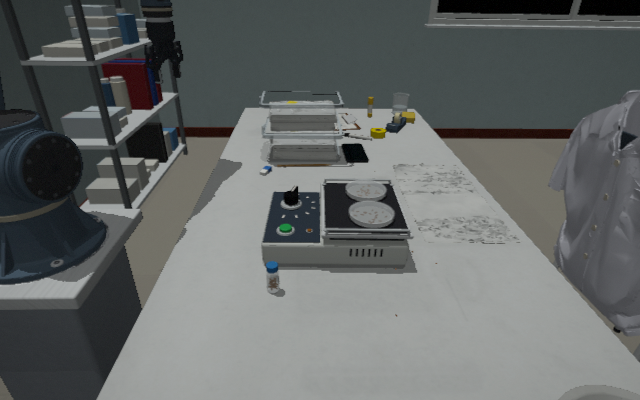

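The scene view shows the shaker, with the button near (352,198), the selector near (322,222) and the red dot near (318,243). In the side view the button is near (286,228) and the selector near (291,198). Next I'll zoom in and measure.

```bash
cat > h.py <<'E'
import cv2,numpy as np
def load(n): return dict(np.load(n))
def cast(c,uv,z):
    R=cv2.Rodrigues(c["rvec"])[0];t=c["tvec"].ravel()
    d=R.T@np.linalg.inv(c["camera_matrix"])@np.array([*uv,1.]);o=-R.T@t
    return o+d*(z-o[2])/d[2]
def tri(c1,p1,c2,p2):
    P=[c["camera_matrix"]@np.c_[cv2.Rodrigues(c["rvec"])[0],c["tvec"].ravel()] for c in (c1,c2)]
    X=cv2.triangulatePoints(*P,np.array(p1,float),np.array(p2,float)).ravel();return X[:3]/X[3]
def blobs(img,lo,hi,roi,amin=3):
    h=cv2.cvtColor(img,cv2.COLOR_RGB2HSV);m=cv2.inRange(h,np.array(lo),np.array(hi));x0,y0,x1,y1=roi
    k=np.zeros_like(m);k[y0:y1,x0:x1]=m[y0:y1,x0:x1]
    n,l,st,ce=cv2.connectedComponentsWithStats(k)
    return [(st[i,4],np.round(ce[i],1).tolist()) for i in range(1,n) if st[i,4]>=amin]
E
python3 - <<'E'
from h import *
a=load("scene0.npz");b=load("side0.npz")
for c,roi,n in((a,(210,140,390,280),"sc"),(b,(255,170,420,275),"sd")):
    print(n,"green",blobs(c["image"],(45,90,50),(85,255,255),roi))
    for lo,hi in(((0,120,80),(8,255,255)),((172,120,80),(180,255,255))): print(" red",blobs(c["image"],lo,hi,roi,2))
g=[max(blobs(c["image"],(45,90,50),(85,255,255),r))[1] for c,r in((a,(210,140,390,280)),(b,(255,170,420,275)))]
print("button",tri(a,g[0],b,g[1]),cast(a,g[0],.07),cast(b,g[1],.07))
i=cv2.resize(a["image"][150:275,215:385],None,fx=4,fy=4,interpolation=cv2.INTER_CUBIC)[:, :, ::-1]
j=cv2.resize(b["image"][172:272,255:415],None,fx=5,fy=5,interpolation=cv2.INTER_CUBIC)[:,:,::-1]
cv2.imwrite("pics/c1.png",i);cv2.imwrite("pics/c2.png",j)
E
```

```text
sc green [(np.int32(74), [351.3, 195.8])]
 red [(np.int32(7), [318.3, 243.9])]
 red [(np.int32(12), [317.8, 243.8])]
sd green [(np.int32(99), [285.3, 227.2])]
 red []
 red []
button [ 0.5231815  -0.03776752  0.06819939] [ 0.52187192 -0.03583253  0.07      ] [ 0.52381844 -0.04027425  0.07      ]
```

View pics/c1.png

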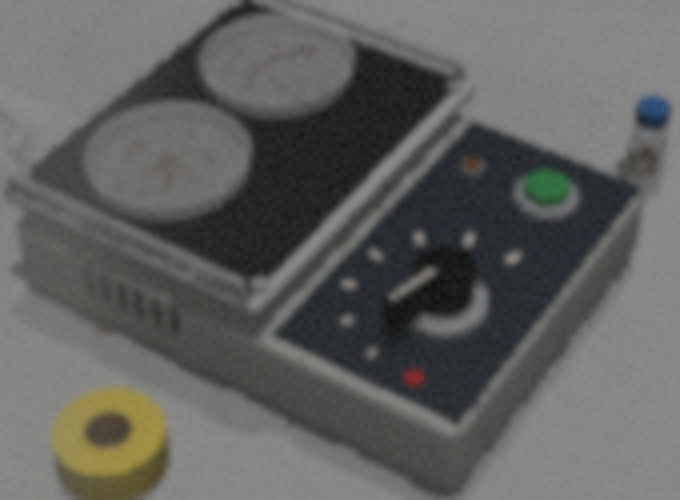

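View pics/c2.png

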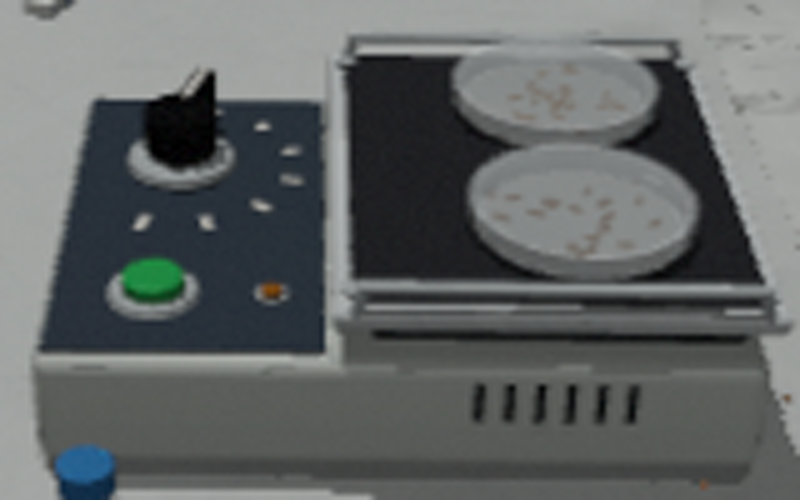

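Crop c1 gives the eight scale marks: the red dot at (414,378), then speeds 1 to 7 at (372,353), (347,320), (348,285), (375,255), (418,238), (469,239) and (512,258). The handle's white line runs from about (437,268) to (391,300). Crop c2 shows marks 2–7 and the handle top, with its tip near (205,72).

```bash
cat > m.py <<'E'
from h import *
a=load("scene0.npz");b=load("side0.npz")
A=lambda p:(215+(p[0]+.5)/4-.5,150+(p[1]+.5)/4-.5); B=lambda p:(255+(p[0]+.5)/5-.5,172+(p[1]+.5)/5-.5)
def fit(c,pts,ks):
    M=[];y=[]
    for p,k in zip(pts,ks):
        X=cast(c,p,.06);t=np.radians(105-30*k);M+=[[1,0,np.cos(t),-np.sin(t)],[0,1,np.sin(t),np.cos(t)]];y+=[X[0],X[1]]
    s=np.linalg.lstsq(np.array(M),np.array(y),rcond=None)[0];r=(np.array(M)@s-y)
    print("axis",s[:2].round(4),"r",np.hypot(*s[2:]).round(4),"yaw",np.degrees(np.arctan2(s[3],s[2])).round(2),"rms",r.std().round(4))
fit(a,[A(p) for p in [(414,378),(372,353),(347,320),(348,285),(375,255),(418,238),(469,239),(512,258)]],range(8))
fit(b,[B(p) for p in [(262,126),(291,150),(291,180),(260,206),(207,222),(143,222)]],range(2,8))
pa=[(480,125),(640,188),(455,422),(272,335)];pb=[(325,350),(40,352),(95,100),(325,102)]
for p,q in zip(pa,pb): print("corner",cast(a,A(p),.06).round(4),cast(b,B(q),.06).round(4),tri(a,A(p),b,B(q)).round(4))
p0,p1=cast(a,A((437,268)),.091),cast(a,A((391,300)),.091);d=p1-p0
print("handle",p0,p1,np.degrees(np.arctan2(d[1],d[0])))
p0,p1=cast(b,B((181,97)),.091),cast(b,B((205,72)),.091);d=p1-p0
print("handle",p0,p1,np.degrees(np.arctan2(d[1],d[0])))
# vial, roll
print("roll",cast(a,A((108,428)),.026),"vialcap",tri(a,A((653,108)),b,B((85,462))))
E
python3 m.py
```

```text
axis [0.5303 0.0678] r 0.0524 yaw -1.11 rms 0.0007
axis [0.5306 0.0692] r 0.0519 yaw -0.73 rms 0.0002
corner [ 0.5847 -0.0747  0.06  ] [ 0.5917 -0.0764  0.06  ] [ 0.5888 -0.0766  0.0588]
corner [ 0.4794 -0.0713  0.06  ] [ 0.4815 -0.0768  0.06  ] [ 0.4806 -0.0738  0.0577]
corner [0.4864 0.1348 0.06  ] [0.4875 0.1317 0.06  ] [0.487  0.1338 0.0588]
corner [0.5954 0.1322 0.06  ] [0.5982 0.1293 0.06  ] [0.5973 0.131  0.0586]
handle [0.53173245 0.07351775 0.091     ] [0.54022212 0.10533854 0.091     ] 75.06163769007514
handle [0.53131436 0.07573929 0.091     ] [0.54150305 0.10042702 0.091     ] 67.57392773264765
roll [0.65039004 0.20398914 0.026     ] vialcap [ 0.50339928 -0.1437895   0.05938827]
```

The axis is at about (0.5305, 0.0685), yaw is about -1°, and the handle is at about 74° in the world frame, which is speed 1. I'll bring the shut fingertip to the counter-clockwise side of the handle.

>>> play_rows(motion=[[0,0,-0.03,-0.029,-0.0175,0,-1],[0,0,-0.07,-0.058,-0.035,0,-1],[0,0,-0.1,-0.087,-0.0525,0,-1],[0,0,-0.14,-0.116,-0.07,0,-1],[0,0,-0.17,-0.145,-0.0875,0,-1],[0,0,-0.2,-0.174,-0.105,0,-1],[0,0,-0.24,-0.203,-0.1225,0,-1],[0,0,-0.28,-0.232,-0.14,0,-1],[0,0,-0.28,-0.232,-0.14,0,-1]], squeeze=20)

```text
t: 0.9
position: [0.3368, 0.297, 0.2422]
tool_rot: [0.027, 3.141, -0.002]
ft_force: [0.8, 0.1, -0.7]
opening: 0.001
finger_force: 0.0
```

```bash
cat > go.py <<'E'
# tool-frame shift/turn from sensed pose to target world position and tool-y yaw
import sys
from h import *
from scipy.spatial.transform import Rotation as Ro
from plant import sense
s=sense();R=Ro.from_rotvec(s["tool_rot"]);p=np.array(s["position"])
print("t",s["t"],"p",p.round(4),"F",np.round(s["ft_force"],2),"open",round(s["opening"],3),"j",np.round(s["joint_pos"],3))
y=R.as_matrix()[:,1];print("yaw y",np.degrees(np.arctan2(y[1],y[0])).round(2),"z",R.as_matrix()[:,2].round(3))
if len(sys.argv)>4:
    T=np.array(list(map(float,sys.argv[1:4])));f=np.radians(float(sys.argv[4]))
    G=Ro.from_matrix(np.array([[-np.sin(f),np.cos(f),0],[np.cos(f),np.sin(f),0],[0,0,-1]]).T if 0 else np.c_[[-np.sin(f),np.cos(f),0],[np.cos(f),np.sin(f),0],[0,0,-1]])
    print("turn",(R.inv()*G).as_rotvec().round(4),"shift",R.inv().apply(T-p).round(4))
E
python3 go.py 0.515 0.103 0.200 89
```

```text
t 0.9 p [0.3368 0.297  0.2422] F [ 0.83  0.1  -0.75] open 0.001 j [ 0.724  0.108 -0.176  1.286 -0.002  0.741]
yaw y 89.0 z [ 0.001 -0.002 -1.   ]
turn [-0.0015  0.0009  0.    ] shift [-0.1815 -0.1908  0.0427]
```

>>> play_rows(motion=[[0,0,0,-0.026,-0.027,0.006,-1],[0,0,0,-0.052,-0.054,0.012,-1],[0,0,0,-0.078,-0.081,0.018,-1],[0,0,0,-0.104,-0.109,0.024,-1],[0,0,0,-0.13,-0.136,0.03,-1],[0,0,0,-0.156,-0.163,0.036,-1],[0,0,0,-0.1815,-0.191,0.0425,-1],[0,0,0,-0.1815,-0.191,0.0425,-1],[0,0,0,-0.1815,-0.191,0.0425,-1]])

```text
t: 1.65
position: [0.5131, 0.1054, 0.1988]
tool_rot: [-0.03, -3.14, 0.001]
ft_force: [-0.7, 0.5, 0.1]
opening: 0.003
finger_force: 0.0
```

```bash
python3 go.py 0.515 0.103 0.084 89
python3 - <<'E'
from plant import camera
import cv2,numpy as np
c=camera("wrist");np.savez("w1.npz",**c);cv2.imwrite("pics/w1.png",c["image"][:,:,::-1])
E
```

```text
t 1.65 p [0.5131 0.1054 0.1988] F [-0.67  0.46  0.14] open 0.003 j [ 0.202  0.256 -0.102  1.214  0.     0.222]
yaw y 88.9 z [-0.002 -0.    -1.   ]
turn [-0.0004 -0.0018 -0.0018] shift [-0.0022 -0.0023  0.1148]
```

View pics/w1.png

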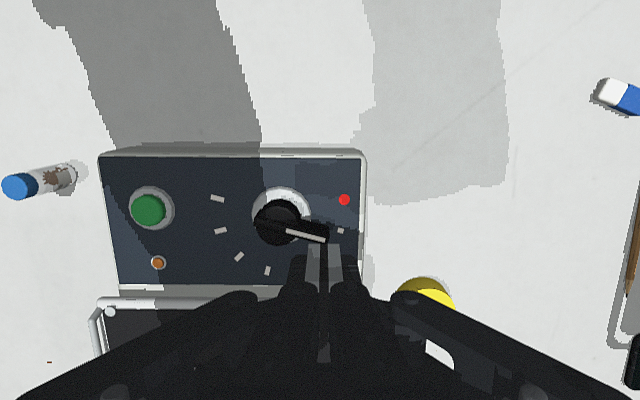

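The wrist view shows the button at (148,209), the red dot at (344,200), and marks 1, 4, 5, 6 and 7 at (341,230), (267,271), (239,256), (221,231) and (217,198). The handle points at mark 1. I'll check the axis against these.

```bash
cat > w.py <<'E'
from h import *
from scipy.spatial.transform import Rotation as Ro
def wcam(c,pos,rot):
    H=c["hand_eye"];T=np.eye(4);T[:3,:3]=Ro.from_rotvec(rot).as_matrix();T[:3,3]=pos
    W=np.linalg.inv(T@H);return dict(camera_matrix=c["camera_matrix"],rvec=Ro.from_matrix(W[:3,:3]).as_rotvec(),tvec=W[:3,3],image=c["image"])
E
python3 - <<'E'
from w import *
from plant import sense
s=sense()
c=wcam(load("w1.npz"),s["position"],s["tool_rot"])
M=[];y=[]
for p,k in zip([(344,200),(341,230),(267,271),(239,256),(221,231),(217,198)],[0,1,4,5,6,7]):
    X=cast(c,p,.06);t=np.radians(105-30*k);M+=[[1,0,np.cos(t),-np.sin(t)],[0,1,np.sin(t),np.cos(t)]];y+=[X[0],X[1]]
q=np.linalg.lstsq(np.array(M),np.array(y),rcond=None)[0]
print(q[:2],np.hypot(*q[2:]),np.degrees(np.arctan2(q[3],q[2])),(M@q-y).std())
g=max(blobs(c["image"],(45,90,40),(85,255,255),(100,170,200,250)))[1];a=load("scene0.npz");b=load("side0.npz")
print("btn",g,cast(c,g,.07),tri(c,g,a,(351.3,195.8)),tri(c,g,b,(285.3,227.2)))
d=cast(c,(325,240),.091)-cast(c,(287,231),.091);print(np.degrees(np.arctan2(d[1],d[0])),cast(c,(325,240),.091))
E
```

```text
[0.53040684 0.07060744] 0.05285889673226819 -1.1742522088504854 0.0006179916670649772
btn [147.9, 209.8] [ 0.52123495 -0.03357508  0.07      ] [ 0.51996464 -0.03127936  0.07427176] [ 0.52295519 -0.03535822  0.06662829]
74.83095516564941 [0.54082617 0.10688325 0.091     ]
```

>>> play_rows(motion=[[0,0,0,-0.001,-0.001,0.025,-1],[0,0,0,-0.002,-0.002,0.05,-1],[0,0,0,-0.002,-0.002,0.075,-1],[0,0,0,-0.002,-0.002,0.095,-1],[0,0,0,-0.002,-0.002,0.107,-1],[0,0,0,-0.002,-0.002,0.115,-1],[0,0,0,-0.002,-0.002,0.115,-1],[0,0,0,-0.002,-0.002,0.115,-1]])

```text
t: 2.37
position: [0.5143, 0.1055, 0.0853]
tool_rot: [0.023, 3.141, -0.0]
ft_force: [0.6, -0.4, 0.0]
opening: 0.003
finger_force: 0.0
```

```bash
python3 go.py 0.515 0.1035 0.084 89
python3 -c "
import numpy as np
for d in (2.5,5,7.5,10,12.5,15):
    a=np.radians(d);c,s=np.cos(a),np.sin(a);print(round(a,4),np.round([16*c-34*s-16,16*s+34*c-34],2))"
```

```text
t 2.3667 p [0.5143 0.1055 0.0853] F [ 0.61 -0.36  0.05] open 0.003 j [ 0.202  0.34  -0.294  0.936 -0.     0.217]
yaw y 89.16 z [ 0. -0. -1.]
turn [-0.      0.0001  0.0029] shift [-0.0007 -0.002   0.0013]
0.0436 [-1.5   0.67]
0.0873 [-3.02  1.27]
0.1309 [-4.57  1.8 ]
0.1745 [-6.15  2.26]
0.2182 [-7.74  2.66]
0.2618 [-9.35  2.98]
```

>>> play_rows(motion=[[0,0,0.0436,-0.0015,-0.0013,0,-1],[0,0,0.0873,-0.003,-0.0007,0,-1],[0,0,0.1309,-0.0046,-0.0002,0,-1],[0,0,0.1745,-0.0062,0.0003,0,-1],[0,0,0.2182,-0.0077,0.0007,0,-1],[0,0,0.2618,-0.0094,0.001,0,-1],[0,0,0.2618,-0.0094,0.001,0,-1]])

```text
t: 2.95
position: [0.5248, 0.1061, 0.0862]
tool_rot: [0.437, 3.109, 0.001]
ft_force: [-0.0, 0.3, 0.9]
opening: 0.0
finger_force: 0.1
```

>>> play_rows(motion=[[0,0,0.0436,-0.0015,0.0007,0,-1],[0,0,0.0873,-0.003,0.0013,0,-1],[0,0,0.1309,-0.0046,0.0018,0,-1],[0,0,0.1745,-0.0062,0.0023,0,-1],[0,0,0.2182,-0.0077,0.0027,0,-1],[0,0,0.2618,-0.0094,0.003,0,-1],[0,0,0.2618,-0.0094,0.003,0,-1]])

```text
t: 3.53
position: [0.5344, 0.1062, 0.0858]
tool_rot: [0.837, 3.027, 0.001]
ft_force: [-0.4, -1.4, 0.3]
opening: 0.004
finger_force: 0.0
```

>>> play_rows(motion=[[0,0,0.0436,-0.0015,0.0007,0,-1],[0,0,0.0873,-0.003,0.0013,0,-1],[0,0,0.1309,-0.0046,0.0018,0,-1],[0,0,0.1745,-0.0062,0.0023,0,-1],[0,0,0.2182,-0.0077,0.0027,0,-1],[0,0,0.2618,-0.0094,0.003,0,-1],[0,0,0.2618,-0.0094,0.003,0,-1]])

```text
t: 4.12
position: [0.5437, 0.1038, 0.0854]
tool_rot: [1.224, 2.893, 0.001]
ft_force: [-0.8, 0.9, 0.4]
opening: 0.002
finger_force: 0.4
```

```bash
python3 go.py
python3 - <<'E'
from plant import camera
import cv2,numpy as np
c=camera("scene");w=camera("wrist");i=cv2.resize(c["image"][185:265,270:370],(500,400),interpolation=2)
cv2.imwrite("pics/s2.png",np.vstack([i[:260],cv2.resize(w["image"][130:330,170:420],(500,330))[:330]])[:,:,::-1])
E
```

```text
t 4.1167 p [0.5437 0.1038 0.0854] F [-0.84  0.92  0.41] open 0.002 j [ 0.189  0.383 -0.226  0.961  0.     0.989]
yaw y 44.12 z [ 0.001  0.    -1.   ]
```

View pics/s2.png

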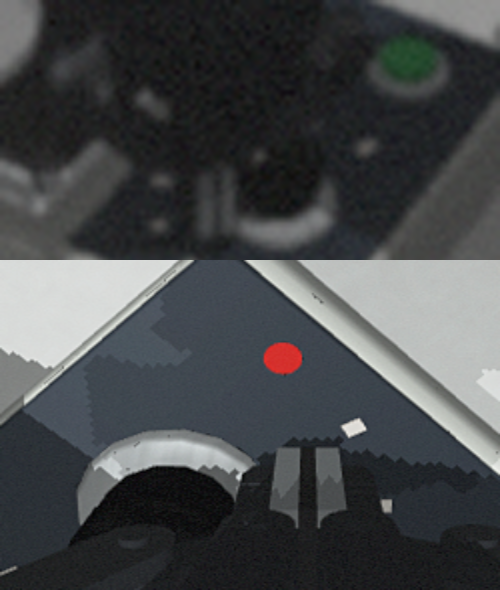

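The finger is on its planned arc at 44°, next to the hub, at low force. Continuing to -16°.

>>> play_rows(motion=[[0,0,0.0436,-0.0015,0.0007,0,-1],[0,0,0.0873,-0.003,0.0013,0,-1],[0,0,0.1309,-0.0046,0.0018,0,-1],[0,0,0.1745,-0.0062,0.0023,0,-1],[0,0,0.2182,-0.0077,0.0027,0,-1],[0,0,0.2618,-0.0094,0.003,0,-1],[0,0,0.2618,-0.0094,0.003,0,-1]])

```text
t: 4.8
position: [0.5524, 0.0989, 0.0851]
tool_rot: [1.592, 2.708, 0.0]
ft_force: [0.2, -0.1, 0.4]
opening: -0.002
finger_force: 0.0
```

>>> play_rows(motion=[[0,0,0.0436,-0.0015,0.0007,0,-1],[0,0,0.0873,-0.003,0.0013,0,-1],[0,0,0.1309,-0.0046,0.0018,0,-1],[0,0,0.1745,-0.0062,0.0023,0,-1],[0,0,0.2182,-0.0077,0.0027,0,-1],[0,0,0.2618,-0.0094,0.003,0,-1],[0,0,0.2618,-0.0094,0.003,0,-1]])

```text
t: 5.38
position: [0.5593, 0.0923, 0.0849]
tool_rot: [-1.931, -2.478, -0.0]
ft_force: [-0.7, 1.2, -0.3]
opening: 0.001
finger_force: 0.7
```

>>> play_rows(motion=[[0,0,0.0436,-0.0015,0.0007,0,-1],[0,0,0.0873,-0.003,0.0013,0,-1],[0,0,0.1309,-0.0046,0.0018,0,-1],[0,0,0.1745,-0.0062,0.0023,0,-1],[0,0,0.2182,-0.0077,0.0027,0,-1],[0,0,0.2618,-0.0094,0.003,0,-1],[0,0,0.2618,-0.0094,0.003,0,-1]])

```text
t: 5.97
position: [0.5646, 0.0837, 0.0849]
tool_rot: [2.237, 2.205, -0.0]
ft_force: [0.0, -0.6, 0.4]
opening: -0.003
finger_force: 0.0
```

>>> play_rows(motion=[[0,0,0.0436,-0.0015,0.0007,0,-1],[0,0,0.0873,-0.003,0.0013,0,-1],[0,0,0.1309,-0.0046,0.0018,0,-1],[0,0,0.1745,-0.0062,0.0023,0,-1],[0,0,0.2182,-0.0077,0.0027,0,-1],[0,0,0.2618,-0.0094,0.003,0,-1],[0,0,0.2618,-0.0094,0.003,0,-1]])

```text
t: 6.55
position: [0.5673, 0.0745, 0.0849]
tool_rot: [-2.506, -1.895, -0.0]
ft_force: [-0.6, 2.0, 0.2]
opening: 0.002
finger_force: 0.7
```

```bash
python3 go.py
python3 - <<'E'
from plant import camera
import cv2,numpy as np
c=camera("scene");w=camera("side");i=cv2.resize(c["image"][185:265,270:370],(500,400),interpolation=2)
cv2.imwrite("pics/s3.png",np.vstack([i[:290],cv2.resize(w["image"][170:250,255:355],(500,400),interpolation=2)[:300]])[:,:,::-1])
E
```

```text
t 6.55 p [0.5673 0.0745 0.0849] F [-0.61  1.98  0.25] open 0.002 j [ 0.13   0.412 -0.179  0.979  0.     1.977]
yaw y -15.81 z [ 0.  0. -1.]
```

View pics/s3.png

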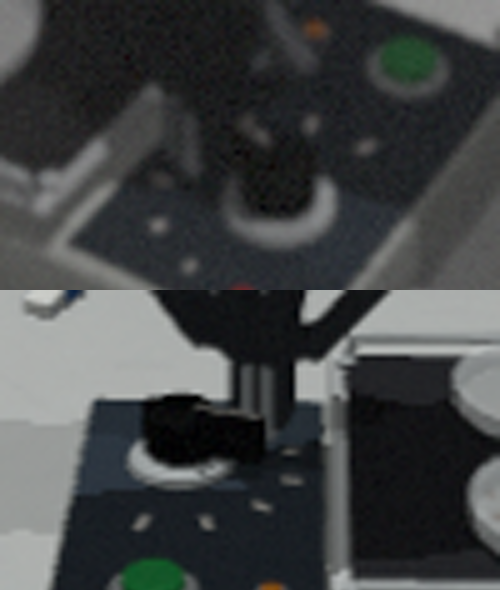

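The handle lies flush against the finger at -16° (speed 4). Now I'll push just past the next ridge, so the detent takes it into speed 5.

>>> play_rows(motion=[[0,0,0.0436,-0.0015,0.0007,0,-1],[0,0,0.0873,-0.003,0.0013,0,-1],[0,0,0.1309,-0.0046,0.0018,0,-1],[0,0,0.1745,-0.0062,0.0023,0,-1],[0,0,0.2182,-0.0077,0.0027,0,-1],[0,0,0.2618,-0.0094,0.003,0,-1],[0,0,0.3054,-0.011,0.0032,0,-1],[0,0,0.3491,-0.0126,0.0034,0,-1],[0,0,0.3491,-0.0126,0.0034,0,-1]])

```text
t: 7.4
position: [0.5671, 0.0611, 0.0848]
tool_rot: [2.797, 1.429, -0.0]
ft_force: [-0.1, 0.7, 1.2]
opening: -0.001
finger_force: 0.0
```

>>> play_rows(motion=[[0,0,0,0.004,0,0,-1],[0,0,0,0.008,0,0,-1],[0,0,0,0.008,0,-0.025,-1],[0,0,0,0.008,0,-0.06,-1],[0,0,0,0.008,0,-0.1,-1],[0,0,0,0.03,0,-0.1,-1],[0,0,0,0.06,0,-0.1,-1],[0,0,0,0.09,0,-0.1,-1],[0,0,0,0.09,0,-0.1,-1],[0,0,0,0.09,0,-0.1,-1]])

```text
t: 8.23
position: [0.6205, 0.1358, 0.1841]
tool_rot: [2.795, 1.434, -0.001]
ft_force: [-0.5, -0.7, -0.4]
opening: -0.003
finger_force: 0.0
```

```bash
python3 go.py .523 -.0365 .15 -36
python3 - <<'E'
from plant import camera
import cv2,numpy as np
c=camera("scene");w=camera("side");np.savez("sc4.npz",**c);np.savez("sd4.npz",**w)
i=cv2.resize(c["image"][185:265,270:370],(500,400),interpolation=2)
cv2.imwrite("pics/s4.png",np.vstack([i[:290],cv2.resize(w["image"][170:250,255:355],(500,400),interpolation=2)[:300]])[:,:,::-1])
E
```

```text
t 8.2333 p [0.6205 0.1358 0.1841] F [-0.49 -0.67 -0.4 ] open -0.003 j [ 0.216  0.45   0.154  1.275 -0.     2.409]
yaw y -35.7 z [-0. -0. -1.]
turn [-0.0002  0.0005  0.0053] shift [-0.1968  0.0214  0.0342]
```

View pics/s4.png

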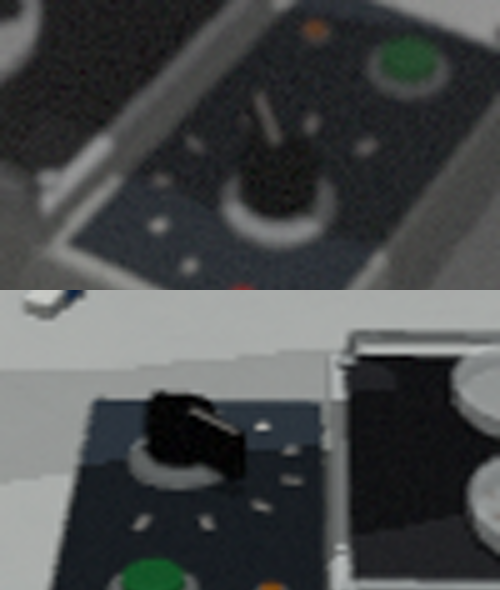

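In both views marks 4, 6 and 7 are clear and the handle covers mark 5, so speed 5 is set. The angle check follows, then the move over the button.

Run:
```python
from h import *
for f,o,p,q in(("sc4.npz",(270,185),(278,142),(258,92)),("sd4.npz",(255,170),(192,120),(242,147))):
    c=load(f);P=[cast(c,(o[0]+x/5-.4,o[1]+y/5-.4),.091) for x,y in(p,q)];d=P[1]-P[0];print(P,np.degrees(np.arctan2(d[1],d[0])))
    e=P[1]-[.5305,.069,.091];print(np.degrees(np.arctan2(e[1],e[0])))
```

```text
[array([0.53464374, 0.06275788, 0.091     ]), array([0.55692329, 0.04028366, 0.091     ])] -45.249235286487625
-47.381351603770085
[array([0.53660341, 0.06335126, 0.091     ]), array([0.55890908, 0.03853644, 0.091     ])] -48.04811144724992
-46.998649274773236
```

>>> play_rows(motion=[[0,0,0,-0.025,0.003,0,-1],[0,0,0,-0.05,0.006,0,-1],[0,0,0,-0.075,0.009,0,-1],[0,0,0,-0.1,0.012,0,-1],[0,0,0,-0.125,0.015,0,-1],[0,0,0,-0.15,0.018,0.01,-1],[0,0,0,-0.175,0.021,0.02,-1],[0,0,0,-0.197,0.0214,0.034,-1],[0,0,0,-0.197,0.0214,0.034,-1],[0,0,0,-0.197,0.0214,0.034,-1]])

```text
t: 9.17
position: [0.5203, -0.0391, 0.1507]
tool_rot: [-2.799, -1.425, 0.002]
ft_force: [-0.2, 1.0, -0.3]
opening: -0.002
finger_force: 0.0
```

```bash
python3 go.py .523 -.0365 .085 -36
```

```text
t 9.1667 p [ 0.5203 -0.0391  0.1507] F [-0.21  1.04 -0.3 ] open -0.002 j [-0.075  0.281 -0.196  1.095 -0.     2.125]
yaw y -36.04 z [-0.001 -0.    -1.   ]
turn [-0.0009  0.0006 -0.0007] shift [0.0038 0.0007 0.0657]
```

The measured handle angle is about -47° against -46° expected, so speed 5 is confirmed. Now the button.

>>> play_rows(motion=[[0,0,0,0.001,0,0.015,-1],[0,0,0,0.002,0,0.03,-1],[0,0,0,0.002,0,0.045,-1],[0,0,0,0.002,0,0.057,-1],[0,0,0,0.002,0,0.063,-1],[0,0,0,0.002,0,0.065,-1],[0,0,0,0.002,0,0.065,-1],[0,0,0,0.002,0,0.065,-1]])

```text
t: 9.83
position: [0.5235, -0.0361, 0.0865]
tool_rot: [2.797, 1.429, 0.001]
ft_force: [1.2, 1.1, -0.1]
opening: -0.003
finger_force: 0.0
```

>>> play_rows(motion=[[0,0,0,0,0,0.001,-1],[0,0,0,0,0,0.002,-1],[0,0,0,0,0,0.003,-1],[0,0,0,0,0,0.004,-1],[0,0,0,0,0,0.005,-1],[0,0,0,0,0,0.006,-1],[0,0,0,0,0,0.006,-1],[0,0,0,0,0,0.006,-1]])

```text
t: 10.5
position: [0.523, -0.0363, 0.0799]
tool_rot: [2.798, 1.428, 0.0]
ft_force: [0.3, -0.3, 2.4]
opening: -0.001
finger_force: 1.1
```

```bash
python3 go.py .523 -.0365 .075 -36
```

```text
t 10.5 p [ 0.523  -0.0363  0.0799] F [ 0.3  -0.31  2.39] open -0.001 j [-0.069  0.345 -0.304  0.922 -0.     2.128]
yaw y -35.91 z [ 0. -0. -1.]
turn [0.0001 0.     0.0016] shift [-0.0002  0.0001  0.0049]
```

Contact at 2.4 N. Now down to the bottom.

>>> play_rows(motion=[[0,0,0,0,0,0.001,-1],[0,0,0,0,0,0.002,-1],[0,0,0,0,0,0.003,-1],[0,0,0,0,0,0.003,-1],[0,0,0,0,0,0.003,-1]])

```text
t: 10.92
position: [0.523, -0.0363, 0.0768]
tool_rot: [2.798, 1.428, -0.0]
ft_force: [0.6, -0.3, 3.5]
opening: -0.001
finger_force: 1.9
```

>>> play_rows(motion=[[0,0,0,0,0,0.001,-1],[0,0,0,0,0,0.002,-1],[0,0,0,0,0,0.002,-1],[0,0,0,0,0,0.002,-1]])

```text
t: 11.25
position: [0.5231, -0.0363, 0.0751]
tool_rot: [2.798, 1.428, 0.0]
ft_force: [-2.3, -0.1, 6.3]
opening: -0.004
finger_force: 3.5
```

>>> play_rows(motion=[[0,0,0,0,0,0.001,-1],[0,0,0,0,0,0.001,-1],[0,0,0,0,0,0.001,-1]])

```text
t: 11.5
position: [0.5231, -0.0363, 0.0749]
tool_rot: [2.797, 1.428, 0.001]
ft_force: [-5.6, 0.5, 17.1]
opening: -0.0
finger_force: 8.5
```

It has bottomed out: no more travel, with the force rising to 17 N. Releasing and retreating straight up.

>>> play_rows(motion=[[0,0,0,0,0,-0.004,-1],[0,0,0,0,0,-0.009,-1],[0,0,0,0,0,-0.02,-1],[0,0,0,0,0,-0.045,-1],[0,0,0,0,0,-0.075,-1],[0,0,0,0,0,-0.105,-1],[0,0,0,0,0,-0.13,-1],[0,0,0,0,0,-0.15,-1],[0,0,0,0,0,-0.15,-1],[0,0,0,0,0,-0.15,-1]])

```text
t: 12.33
position: [0.5234, -0.0363, 0.2245]
tool_rot: [2.797, 1.428, 0.002]
ft_force: [-0.9, 0.1, -0.3]
opening: 0.003
finger_force: 0.0
```

```bash
python3 go.py
python3 - <<'E'
from plant import camera
import cv2,numpy as np
c=camera("scene");w=camera("side")
cv2.imwrite("pics/s5.png",np.hstack([cv2.resize(c["image"][140:280,210:390],(400,311),interpolation=2),cv2.resize(w["image"][165:305,255:435],(400,311),interpolation=2)])[:,:,::-1])
E
```

```text
t 12.3333 p [ 0.5234 -0.0363  0.2245] F [-0.86  0.09 -0.25] open 0.003 j [-0.069  0.243 -0.053  1.273 -0.     2.128]
yaw y -35.91 z [ 0.002 -0.    -1.   ]
```

View pics/s5.png

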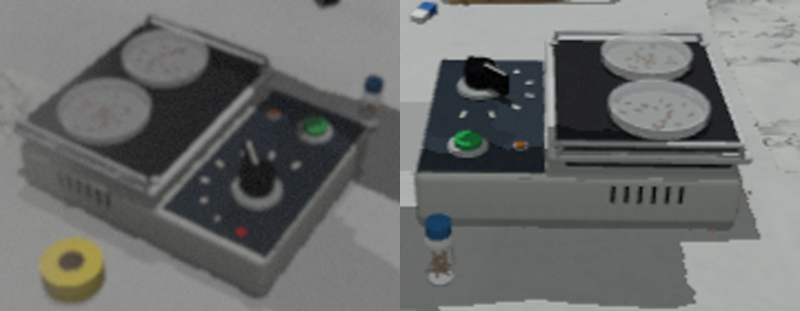

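The final view shows the handle at speed 5 (scene crop, line near (252,152)) and the button back up (317,126). The dishes, vial and roll haven't moved, and the arm is clear.

```bash
python3 -c "from plant import close_job; print(close_job())"
```

```text
the job is handed in; nothing more can be done
None
```

The selector rests in the speed 5 click, the start button was then pressed to the bottom and came back up, nothing else was moved, and the job was handed in at about 12 s.

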